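# Free the jammed bead vials and restock the caddy rack

### The job

Pull the caddy's rack out to its stop first. Then free every bead vial jammed in the feed chute by nudging it back up its lane until its foot is clear of the red lips, lift it out, and stand each of them, and the spare vial from the table, upright in a well of the rack, one to a well. Leave the rack fully out, and leave the chai cup and the tweezers where they lie.

Things in the scene. Friction and masses are not known exactly. Their poses are not given: they have to be found in the camera images.
- chute: fixed aluminium chute, three lanes, sloping 9 degrees. Origin: middle lane's floor, open part; x up the slope, z square to the floor. Lanes 54 mm wide at y = -72, 0, 72 mm, ribs 10 mm high. From x = -155 to -50 mm red lips (underside 10, top 14 mm above the floor) leave a 39 mm slot: they hold a vial's foot down but let it slide; its tube stands free above them.
- lane0_open (a point): floor point in the open upper part of the chute's y = -72 mm lane; axes as the chute's. From 50 mm before it to 54 mm beyond it along x the lane is open above; a vial standing here is clear of the lips and lifts straight off. End wall, 16 mm high, at 54 mm. Vials stay where they are slid to on the slope.
- lane1_open (a point): floor point in the open upper part of the chute's middle lane; axes as the chute's. From 50 mm before it to 54 mm beyond it along x the lane is open above; a vial standing here is clear of the lips and lifts straight off. End wall, 16 mm high, at 54 mm. Vials stay where they are slid to on the slope.
- lane2_open (a point): floor point in the open upper part of the chute's y = +72 mm lane; axes as the chute's. From 50 mm before it to 54 mm beyond it along x the lane is open above; a vial standing here is clear of the lips and lifts straight off. End wall, 16 mm high, at 54 mm. Vials stay where they are slid to on the slope.
- caddy: fixed low aluminium caddy, 200 mm deep, 292 mm wide, 105 mm high. Origin on the table at the middle of its front face; x points into the caddy, z up.
- rack (a joint): how far the caddy's sliding rack is pulled out of its front, m: 0 shut, 0.12 at its stop. It slides along the caddy's -x with about 2 N of friction and stays where it is left.
- rack_pull (a point): top of the rack's pull: an upright steel rod 14 mm across, 45 mm in front of the rack's blue front, its top 90 mm above the table, free to be pinched over its upper 60 mm. Same axes as the caddy.
- well0 (a point): floor centre of a round well, 56 mm across, 12 mm deep, in the sliding rack's pale wood block. Axes as the caddy's; y runs along the row of wells, 64 mm apart. The row lies 56 mm behind the rack's blue front panel (top 63 mm above the table) and, with the rack fully out, 60 mm before the caddy's face.
- well1 (a point): floor centre of a round well, 56 mm across, 12 mm deep, in the sliding rack's pale wood block. Axes as the caddy's; y runs along the row of wells, 64 mm apart. The row lies 56 mm behind the rack's blue front panel (top 63 mm above the table) and, with the rack fully out, 60 mm before the caddy's face.
- well2 (a point): floor centre of a round well, 56 mm across, 12 mm deep, in the sliding rack's pale wood block. Axes as the caddy's; y runs along the row of wells, 64 mm apart. The row lies 56 mm behind the rack's blue front panel (top 63 mm above the table) and, with the rack fully out, 60 mm before the caddy's face.
- well3 (a point): floor centre of a round well, 56 mm across, 12 mm deep, in the sliding rack's pale wood block. Axes as the caddy's; y runs along the row of wells, 64 mm apart. The row lies 56 mm behind the rack's blue front panel (top 63 mm above the table) and, with the rack fully out, 60 mm before the caddy's face.
- vial0: bead vial, 74 mm tall, 180 g: brass foot 50 mm across, 8 mm thick; green tube 34 mm across from 8 to 62 mm up; white cap of the same width above it. Centre of mass 16 mm up: set on its foot's edge leaning up to 50 degrees, it rights itself. Origin: centre of the underside, z up its axis. Jammed in the y = -72 mm lane, foot under the red lips; absent in some starts.
- vial1: bead vial, 74 mm tall, 180 g: brass foot 50 mm across, 8 mm thick; orange tube 34 mm across from 8 to 62 mm up; white cap of the same width above it. Centre of mass 16 mm up: set on its foot's edge leaning up to 50 degrees, it rights itself. Origin: centre of the underside, z up its axis. Jammed in the middle lane, foot under the red lips; absent in some starts.
- vial2: bead vial, 74 mm tall, 180 g: brass foot 50 mm across, 8 mm thick; blue tube 34 mm across from 8 to 62 mm up; white cap of the same width above it. Centre of mass 16 mm up: set on its foot's edge leaning up to 50 degrees, it rights itself. Origin: centre of the underside, z up its axis. Jammed in the y = +72 mm lane, foot under the red lips; absent in some starts.
- spare_vial: bead vial, 74 mm tall, 180 g: brass foot 50 mm across, 8 mm thick; red tube 34 mm across from 8 to 62 mm up; white cap of the same width above it. Centre of mass 16 mm up: set on its foot's edge leaning up to 50 degrees, it rights itself. Origin: centre of the underside, z up its axis. It stands on the table at one side.
- chai_cup: blue ceramic chai cup, 72 mm across, 75 mm high. A bystander; origin at the centre of its underside.
- tweezers: chrome tweezers, 120 mm long, lying on top of the caddy. A bystander; origin at the centre of its underside.
Mind the look-alikes: they are no part of the job. What is shaped like the vial1 but pink or turquoise is not meant.

How it is judged:
By the outcome, as a careful person would: the job done as asked, in the order asked, and still so for the second after the job is handed in, with the robot touching nothing.
Of vial0, vial1, vial2 only 2 to 3 are there at a start; the rules pass over those that are not, and their reading is None.
At some moment in a run one of spare_vial may be knocked a few centimetres aside while the robot is not near it.
Once in a run the grip may slacken for a moment while it holds something.
It also fails if it takes over 210 s, if anything falls off the work surface, if the arm or the gripper's body presses on something with over 40 N, if the wrist force passes 120 N, or if a joint passes its speed limit or range.

### The arm

A 6-joint arm with a two-finger parallel gripper is mounted at the origin on the work surface. World frame = base frame: x ahead of the robot, y to its left, z up, the work surface at z = 0. Lengths are in mm, angles in rad, forces in N, time in s.
With the tool pointing down it reaches from about 350 to 775 mm from the base axis. Payload 7.3 kg.
Tool frame: the origin (TCP) lies at the very end of the fingers, on their centre line; the grasp point (between the pads) lies behind it (bot.grip_point_offset is the z of the grasp point in the tool frame, in mm); z points along the fingers, y is the line along which they close (so a half turn about z gives the same grasp; the last joint's range is limited). The gripper opens to 92 mm and grips with 3 to 60 N. Pads are 19 mm wide; open, the fingers measure 130 mm over their backs; the gripper's body (75 mm by 190 mm) begins 47 mm behind the grasp point.
Start: joints at [-1.409, 0.342, 1.524, -0, 1.275, -0.146], TCP at [159.078, -500.342, 192.541] pointing down, gripper open.
Joint ranges: [-2.53, 2.53], [-0.77, 2.02], [0.04, 2.7], [-1, 4.14], [0.28, 2.66], [-3.11, 3.11]. Speed limits (rad/s): [2.57, 2.57, 3.14, 3.14, 3.14, 3.14].

### API

Orientations are given as [roll, pitch, yaw] about the fixed x, y, z axes, in that order (R = Rz(yaw) Ry(pitch) Rx(roll)).
In Python, from plant import bot gives the robot as it stands. The module is installed in compiled form; this text tells all that it offers.
- The arm moves only by the shell command python3 -m crank 'ROWS'. ROWS is JSON, a list that holds one entry, the list of rows, each a list of 5 numbers: the opening, from 0 (shut) to 1 (fully open), then the shift along the tool's x, y, z in cm, then the turn about the tool's z in degrees. In form: [[[claw, x, y, z, turn], ...]]. A call has exactly 10 rows; each row is the pose to reach, as a shift and turn from the pose commanded when the call began, along the tool's axes at that moment; what a row does not reach only later rows make up. A row lasts 1/10 s, in which the tool goes at most 50 mm and 8.59 degrees, less where a joint would pass 70% of its speed; a pose out of reach is approached as far as the arm can. A call with a gripper value outside its range is refused whole. The fingers move at their own pace and stop on an object; the grip force is fixed at half the most. Time passes only in rows, so rows that repeat a pose let the fingers close, or fill a call up. It gives the time, the measured TCP pose, the force, the opening and the grip force at its end, in the units of the state.
- bot.get_obs(): the state, without advancing time (a new reading comes with each control period).
- bot.capture(name): name is "scene" or "top" or "wrist"; returns (picture, depth): 400x640x3 uint8, red, green, blue; 400x640 float32, mm along the optical axis (not along the pixel's ray), 0 where there is no reading.
- bot.calibration(name): a dict with "vertical_fov" (degrees; the focal length in pixels is half the picture's height over the tangent of half this angle, whatever the lens; pixels are square), "cx", "cy" (the principal point, pixels), "rvec" (rotation vector, rad) and "tvec" (3), from world to camera coordinates, as OpenCV has them; the wrist camera has in their place "tool_from_camera" (4x4, takes a point from camera to tool coordinates, whose origin is the TCP and whose axes are the flange's). Camera axes: x right, y down, z forward; pixel columns grow to the right and rows downward; lengths in mm; the calibration is good to about 2 mm. A picture is of the moment at which its call begins: read the wrist's pose just before it. calibration takes no time and is no camera call.
- bot.close_job(): hands the job in; it is judged then, once.
The state is a dict: "time": time; "joint_positions": joint angles; "dq": joint speeds; "tau": joint torques, N m; "tool_pos": TCP position; "tcp_rot": TCP orientation; "contact_force": force on the tool from outside, world axes, zero at the start; "moment": the same for the moment, N m; "grip_width": finger opening in mm; "finger_force": force on a finger pad.
Only numpy, scipy, OpenCV 4.12 (cv2) and the standard library are available. Lean on these libraries where they do the work, as an engineer would, in place of code of your own. Each camera call takes 0.05 s, during which the arm holds its last target. There are 200 camera calls.

## Working session

There is one attempt and no reset: what is moved stays moved. The work goes in short steps, Python scripts to look and compute and a shell command to move; the robot and the scene stay as the last step left them, time stands still between calls to the robot, and variables do not carry over. Pictures are saved under pics/ and viewed, at most 17 in all, crops included, and the job is handed in when it is done.

```bash
mkdir -p pics
cat > h.py <<'E'
import numpy as np, cv2
from plant import bot
from scipy.spatial.transform import Rotation as Ro
def cam(n):
    c=bot.calibration(n); f=200/np.tan(np.radians(c["vertical_fov"])/2)
    if n=="wrist":
        o=bot.get_obs(); T=np.array(c["tool_from_camera"]); R=Ro.from_euler('xyz',o["tcp_rot"]).as_matrix()
        return f,c["cx"],c["cy"],R@T[:3,:3],R@T[:3,3]+np.array(o["tool_pos"])
    R=cv2.Rodrigues(np.array(c["rvec"],float))[0].T
    return f,c["cx"],c["cy"],R,-R@np.array(c["tvec"],float).ravel()
def grab(n):
    k=cam(n); p,d=bot.capture(n); return p,d,k
def cloud(d,k):
    f,cx,cy,R,t=k; v,u=np.mgrid[:400,:640]
    P=np.stack([(u-cx)/f*d,(v-cy)/f*d,d],-1); return P@R.T+t
def onz(u,v,z,k):
    f,cx,cy,R,t=k; r=R@np.array([(u-cx)/f,(v-cy)/f,1]); return t+r*(z-t[2])/r[2]
def save(n,p): cv2.imwrite(f"pics/{n}.png",p[...,::-1])
E
python3 - <<'E'
from h import *
for n in("scene","top"):
    p,d,k=grab(n); save(n+"0",p); np.savez(n+"0",p=p,d=d); print(n,bot.calibration(n),k[4])
print(bot.get_obs(),bot.grip_point_offset)
E
```

```text
scene {'vertical_fov': 53.679331828846685, 'cx': 319.6933515124985, 'cy': 201.55714506555103, 'rvec': array([ 1.81028933,  1.29867968, -0.69311876]), 'tvec': array([-163.17878084, -207.14071031, 1554.61707011])} [1391.6090699  -318.02096759  669.81764968]
top {'vertical_fov': 51.88911866658957, 'cx': 323.60466492440463, 'cy': 207.40874571729728, 'rvec': array([ 2.19600704, -2.17571598,  0.0480048 ]), 'tvec': array([  14.26929806,  511.25993382, 1196.44752535])} [ 441.88106998    2.54581808 1223.85115619]
{'time': 0.1, 'joint_positions': array([-1.40902545e+00,  3.42628084e-01,  1.52488578e+00,  3.24076857e-06,
        1.27538373e+00, -1.46002128e-01]), 'dq': array([ 6.98954276e-04, -3.15481206e-03, -1.47327211e-03,  4.03586423e-04,
        7.05606643e-05, -8.61899037e-05]), 'tau': array([ 4.73466957e-05, -4.32007849e+01, -2.44691902e+01,  7.19163590e-02,
        5.26440656e-02, -4.01041495e-05]), 'tool_pos': array([ 159.00036043, -499.93907788,  191.93990293]), 'tcp_rot': array([-3.14030205e+00, -1.92913549e-04,  3.07771938e-01]), 'contact_force': array([-0.23445347,  0.32980173, -0.28060847]), 'moment': array([ 0.0247076 ,  0.01583535, -0.01715822]), 'finger_force': 0.0, 'grip_width': 91.43436604916015} -18.8
```

View pics/scene0.png

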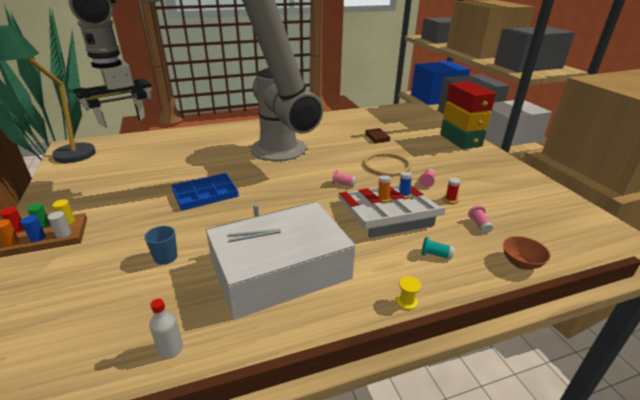

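View pics/top0.png

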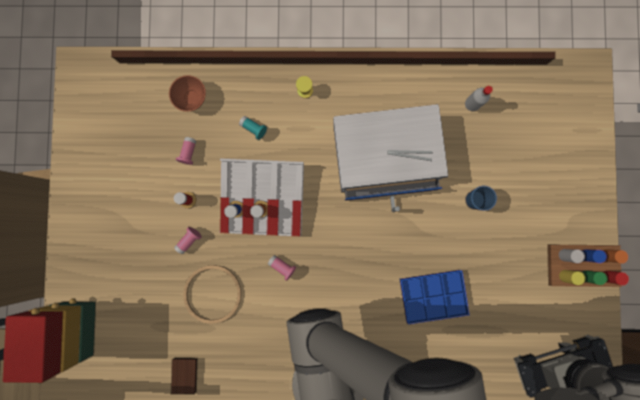

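Scene shows orange and blue vials standing in the chute (scene 385,188; 405,184; top 257,211; 233,211), the right-hand lane (vial0's) looking empty, and the red spare at top (184,199). Pink look-alikes are at top (187,150), (188,240), (282,267), turquoise at (253,128), and the toy rack's cylinders are at (600,265). The caddy pull is at top (396,204). I choose the upright orange, blue and red-tubed ones and check them in a crop.

```bash
cat > m.py <<'E'
from h import *
z=np.load("top0.npz"); p,d=z["p"],z["d"]; k=cam("top"); P=cloud(d,k)
zs=np.load("scene0.npz"); ks=cam("scene"); Ps=cloud(zs["d"],ks); hs=cv2.cvtColor(zs["p"],cv2.COLOR_RGB2HSV)
# vial caps from the top: high points
for nm,(u,v) in dict(blue=(233,211),orange=(257,211),spare=(181,199)).items():
    w=P[v-14:v+15,u-14:u+15].reshape(-1,3); t=w[:,2].max(); s=w[w[:,2]>t-6]; print(nm,t.round(1),len(s),s.mean(0).round(1),((s.max(0)+s.min(0))/2).round(1))
w=P[192:216,385:408].reshape(-1,3); s=w[(w[:,2]>75)]; print("pull",len(s),s.mean(0).round(1))
# caddy top rectangle
m=(P[...,2]>95)&(P[...,2]<112); m[:, :320]=0;m[:,455:]=0;m[:95]=0;m[200:]=0
c=max(cv2.findContours(m.astype(np.uint8),0,1)[0],key=cv2.contourArea)
q=P[...,:2][m].astype(np.float32); r=cv2.minAreaRect(q); print("caddy",r,cv2.boxPoints(r).round(1).tolist())
# chute
m=(P[...,2]>15)&(P[...,2]<75);m[:, :215]=0;m[:,310:]=0;m[:150]=0;m[245:]=0
q=P[m].astype(np.float32); r=cv2.minAreaRect(q[:,:2]); print("chute",r,cv2.boxPoints(r).round(1).tolist())
for u in(230,262,290):
  print([P[v,u].round(0).tolist() for v in range(160,240,8)])
E
python3 m.py
python3 - <<'E'
from h import *
a=np.load("scene0.npz")["p"][160:240,320:500]; b=np.load("top0.npz")["p"][150:245,165:310]
a=cv2.resize(a,(640,284),interpolation=2); b=cv2.resize(b,(640,419))[:310]
b=cv2.resize(np.load("top0.npz")["p"][150:245,165:310],(450,295))
c=np.zeros((590,640,3),np.uint8); c[:284]=a; c[290:585,:450]=b; save("crop0",c)
E
```

```text
blue 1223.9 5 [ 441.9    2.5 1223.9] [ 441.9    2.5 1223.9]
orange 1223.9 12 [ 441.9    2.5 1223.9] [ 441.9    2.5 1223.9]
spare 1223.9 8 [ 441.9    2.5 1223.9] [ 441.9    2.5 1223.9]
pull 26 [ 498.1 -161.8  218.1]
caddy ((676.3171997070312, -163.4873046875), (205.11973571777344, 293.0968933105469), 7.071834564208984) [[556.5, -30.700000762939453], [592.5999755859375, -321.5], [796.0999755859375, -296.29998779296875], [760.0999755859375, -5.400000095367432]]Traceback (most recent call last):
  File "m.py", line 14, in <module>
    q=P[m].astype(np.float32); r=cv2.minAreaRect(q[:,:2]); print("chute",r,cv2.boxPoints(r).round(1).tolist())
                                 ~~~~~~~~~~~~~~~^^^^^^^^^
cv2.error: OpenCV(4.12.0) /io/opencv/modules/imgproc/src/convhull.cpp:143: error: (-215:Assertion failed) total >= 0 && (depth == CV_32F || depth == CV_32S) in function 'convexHull'
```

View pics/crop0.png

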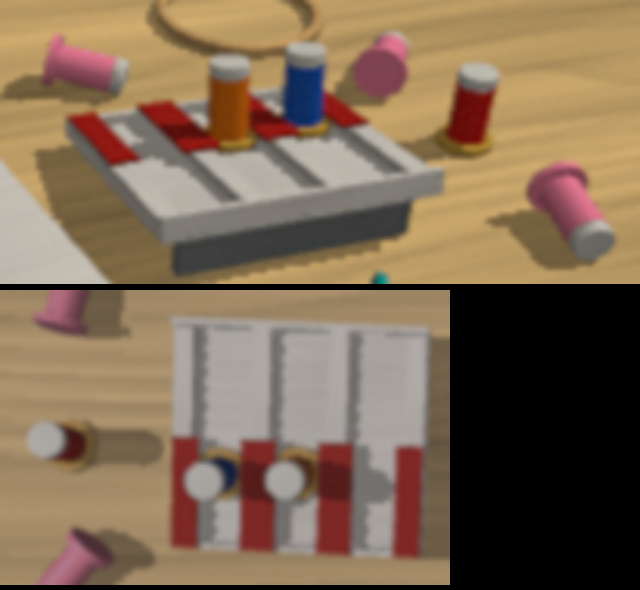

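The crop shows orange and blue standing in the middle and left lanes with brass feet under the lips (the right lane is empty, so vial0 is absent), and the red spare standing at left.

```bash
sed -i 's/P=cloud(d,k)$/P=cloud(d,k); P[d==0]=-999/; s/m\[:150\]=0;m\[245:\]=0/m[:150]=0;m[245:]=0;m[195:222,222:270]=0/' m.py
cat >> m.py <<'E'
# plane fit on open floor: chute frame
m=np.zeros((400,640),bool); m[166:197,226:298]=1; q=P[m]; q=q[q[:,2]>0]
A=np.c_[q[:,:2],np.ones(len(q))]
for i in range(8):
    s=np.linalg.lstsq(A,q[:,2],rcond=None)[0]; e=q[:,2]-A@s; kk=e<2; A,q=A[kk],q[kk]
print("plane",s,np.degrees(np.arctan(np.hypot(s[0],s[1]))),np.degrees(np.arctan2(s[1],s[0])),len(q))
h=cv2.cvtColor(p,cv2.COLOR_RGB2HSV); r=((h[...,0]<8)|(h[...,0]>172))&(h[...,1]>150)&(h[...,2]>70); r[:195]=0;r[240:]=0;r[:,:218]=0;r[:,306:]=0
n,l,st,ce=cv2.connectedComponentsWithStats(r.astype(np.uint8))
for i in range(1,n):
    if st[i,4]>30:
        w=P[(l==i)&(P[...,2]>0)]; print("lip",st[i],np.median(w,0).round(1),w.min(0).round(1),w.max(0).round(1))
for y0,n2 in((233,"blue"),(257,"or"),(181,"spare")):
    w=P[195:228,y0-12:y0+12].reshape(-1,3); print(n2,np.percentile(w[:,2],[50,80,90,95,99,100]).round(1))
E
sed -i 's/t=w\[:,2\].max()/t=np.percentile(w[:,2],97)/; s/s=w\[w\[:,2\]>t-6\]/s=w[abs(w[:,2]-t)<5]/; s/s=w\[(w\[:,2\]>75)\]/s=w[(w[:,2]>75)\&(w[:,2]<100)]/' m.py; python3 m.py
```

```text
blue 102.8 104 [493.8 273.7 101.4] [492.7 273.  102.7]
orange 103.7 100 [496.  202.1 102.2] [494.7 201.5 103. ]
spare 74.9 97 [531.3 425.1  73.8] [532.1 425.2  74.3]
pull 23 [ 505.4 -183.3   87. ]
caddy ((676.3171997070312, -163.4873046875), (205.11973571777344, 293.0968933105469), 7.071834564208984) [[556.5, -30.700000762939453], [592.5999755859375, -321.5], [796.0999755859375, -296.29998779296875], [760.0999755859375, -5.400000095367432]]Traceback (most recent call last):
  File "m.py", line 14, in <module>
    q=P[m].astype(np.float32); r=cv2.minAreaRect(q[:,:2]); print("chute",r,cv2.boxPoints(r).round(1).tolist())
                                 ~~~~~~~~~~~~~~~^^^^^^^^^
cv2.error: OpenCV(4.12.0) /io/opencv/modules/imgproc/src/convhull.cpp:143: error: (-215:Assertion failed) total >= 0 && (depth == CV_32F || depth == CV_32S) in function 'convexHull'
```

```bash
sed -i 's/cv2.minAreaRect(q\[:,:2\])/cv2.minAreaRect(np.ascontiguousarray(q[:,:2]))/' m.py; python3 m.py | tail -n +6
python3 - <<'E'
from h import *
o=bot.get_obs(); R=Ro.from_euler('xyz',o["tcp_rot"]).as_matrix(); print(R.round(3))
g=np.array([505.4,-183.3,0]); 
print("pull shift tool cm",(R.T@(g+[0,0,140]-o["tool_pos"])/10).round(2))
print(R[:,1], np.degrees(o["tcp_rot"][2]))
E
```

```text
chute ((536.1888427734375, 200.89450073242188), (237.75537109375, 212.57627868652344), 88.01122283935547) [[425.79998779296875, 85.80000305175781], [638.2999877929688, 78.4000015258789], [646.5, 316.0], [434.1000061035156, 323.3999938964844]]
[[641.0, 286.0, 67.0], [622.0, 292.0, 42.0], [598.0, 291.0, 42.0], [576.0, 292.0, 38.0], [553.0, 292.0, 34.0], [529.0, 291.0, 34.0], [502.0, 275.0, 99.0], [480.0, 274.0, 101.0], [460.0, 293.0, 22.0], [436.0, 291.0, 25.0]]
[[642.0, 195.0, 66.0], [622.0, 197.0, 48.0], [599.0, 198.0, 45.0], [576.0, 198.0, 43.0], [553.0, 198.0, 36.0], [530.0, 198.0, 36.0], [503.0, 188.0, 94.0], [483.0, 197.0, 33.0], [460.0, 198.0, 27.0], [437.0, 198.0, 27.0]]
[[655.0, 122.0, -5.0], [622.0, 117.0, 47.0], [600.0, 117.0, 42.0], [577.0, 117.0, 38.0], [554.0, 117.0, 35.0], [531.0, 117.0, 30.0], [508.0, 117.0, 27.0], [484.0, 116.0, 30.0], [461.0, 117.0, 20.0], [438.0, 117.0, 18.0]]
plane [ 1.59557594e-01 -3.38242435e-03 -5.28242551e+01] 9.067562852538588 -1.2144180185659463 987
lip [221 198   8  35 197] [476.6 308.5  37.9] [436.  293.7  27.5] [534.3 316.7  50.9]
lip [243 199  10  35 294] [477.2 239.9  38.4] [433.8 224.1  25.4] [531.8 252.8  51.9]
lip [268 200  10  35 322] [482.1 167.1  38.8] [431.5 152.5  28.1] [529.5 179.7  51.6]
lip [293 201   8  35 229] [478.3  98.   39.2] [429.3  86.8  25.3] [527.2 107.   48.8]
blue [ 38.   59.4  99.8 101.9 104.1 107.8]
or [ 38.4  49.9 100.2 102.  105.9 107.3]
spare [ 0.5 21.  70.1 73.8 76.1 78.5]
[[ 0.953  0.303 -0.   ]
 [ 0.303 -0.953  0.001]
 [ 0.    -0.001 -1.   ]]
pull shift tool cm [ 42.6  -19.68   5.23]
[ 0.30293601 -0.95301003 -0.0012906 ] 17.63403311111323
```

```bash
python3 -m crank '[[[1,3,-1.4,0,1],[1,7,-3.2,0,2],[1,11,-5,0,3],[1,15.5,-7.1,0,4],[1,20,-9.2,0,5],[1,24.5,-11.3,0,6],[1,29,-13.4,0,7],[1,33.5,-15.5,0,8],[1,37,-17.1,0,9.5],[1,38,-17.5,0,10.5]]]'
python3 - <<'E'
from h import *
p,d,k=grab("wrist"); save("w1",p); np.savez("w1",p=p,d=d)
P=cloud(d,k); w=P[(P[...,2]>75)&(P[...,2]<96)&(d>0)&(P[...,0]<540)&(abs(P[...,1]+183)<40)]; print(len(w),w.mean(0) if len(w) else 0)
o=bot.get_obs();print(o["tool_pos"],np.degrees(o["tcp_rot"]))
E
```

```text
time: 1.1
tool_pos: [470.3, -215.3, 192.1]
tcp_rot: [-3.141, -0.0, 0.127]
contact_force: [0.1, -0.8, 0.2]
grip_width: 91.7
finger_force: 0.0
228 [ 507.67377928 -185.27690758   88.10007957]
[ 470.3405436  -215.54609826  192.00525221] [-1.79935505e+02 -1.50345258e-02  7.26410709e+00]
```

View pics/w1.png

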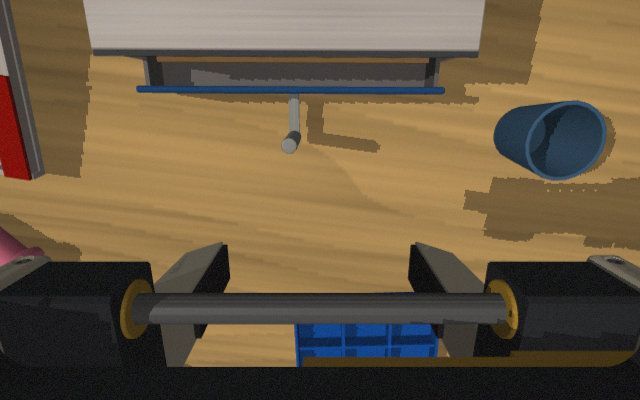

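The wrist view shows the rod top at (290,146), the rack slightly out (blue front at row 89), and the cup clear at (553,140).

```bash
python3 -m crank '[[[1,1,-0.6,1,0],[1,2.5,-1.6,2.5,0],[1,3.7,-2.4,4,0],[1,4,-2.6,6,0],[1,4,-2.6,8.5,0],[1,4,-2.6,11,0],[1,4,-2.6,13,0],[1,4,-2.6,14,0],[0,4,-2.6,14.2,0],[0,4,-2.6,14.2,0]]]'
python3 -m crank '[[[0,0,0,0,0],[0,0,0,0,0],[0,0,0,0,0],[0,-0.3,0,0,0],[0,-0.8,0,0,0],[0,-1.5,0,0,0],[0,-2.3,0,0,0],[0,-3.1,0,0,0],[0,-4,0,0,0],[0,-4,0,0,0]]]'
```

```text
time: 2.15
tool_pos: [504.8, -187.9, 50.6]
tcp_rot: [3.141, -0.0, 0.124]
contact_force: [-1.0, 0.6, 1.4]
grip_width: 80.0
finger_force: 0.0
time: 3.15
tool_pos: [463.6, -192.6, 50.5]
tcp_rot: [-3.141, 0.001, 0.124]
contact_force: [-0.0, 0.1, -0.4]
grip_width: 2.0
finger_force: 0.0
```

Run:
```python
from h import *
p,d,k=grab("wrist"); save("w2",p)
p,d,k=grab("top"); P=cloud(d,k); P[d==0]=-999
o=bot.get_obs();print(o["tool_pos"],np.degrees(o["tcp_rot"]))
h=cv2.cvtColor(p,cv2.COLOR_RGB2HSV); b=(h[...,0]>100)&(h[...,0]<125)&(h[...,1]>120); b[:150]=0;b[215:]=0;b[:,:340]=0;b[:,:340]=0;b[:,445:]=0
w=P[b&(P[...,2]>40)];print(len(w),w.mean(0))
```

```text
[ 464.92322632 -192.84701866   50.67643854] [ 1.79983047e+02 -1.98155233e-02  7.10760683e+00]
103 [ 548.63738853 -163.1306988    65.33932714]
```

View pics/w2.png

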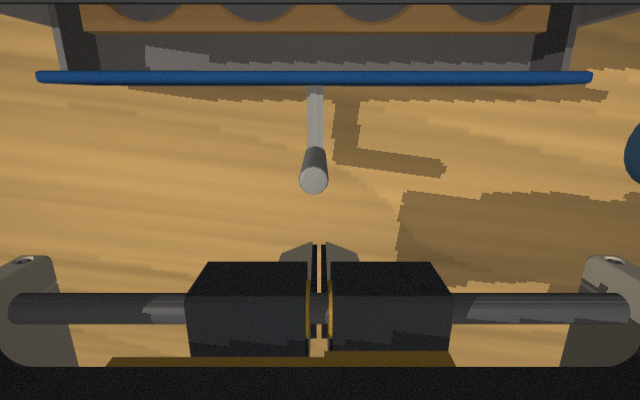

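The rod at (313,180) is centred ahead of the fingers. They closed after leaving it, so I'll re-open, go forward and give them time.

```bash
python3 -m crank '[[[1,0,0,0,0],[1,0,0,0,0],[1,0,0,0,0],[1,0,0,0,0],[1,0,0,0,0],[1,0,0,0,0],[1,1,0,0,0],[1,2.2,0,0,0],[1,3.5,0,0,0],[1,4.2,0,0,0]]]'
python3 -m crank '[[[0,0,0,0,0],[0,0,0,0,0],[0,0,0,0,0],[0,0,0,0,0],[0,0,0,0,0],[0,0,0,0,0],[0,0,0,0,0],[0,0,0,0,0],[0,0,0,0,0],[0,0,0,0,0]]]'
```

```text
time: 4.25
tool_pos: [508.5, -187.3, 50.6]
tcp_rot: [3.141, -0.001, 0.125]
contact_force: [1.5, -0.5, -0.1]
grip_width: 75.8
finger_force: 0.0
time: 5.25
tool_pos: [506.0, -184.9, 50.4]
tcp_rot: [-3.137, 0.001, 0.124]
contact_force: [0.1, 9.6, 3.7]
grip_width: 12.3
finger_force: 30.0
```

```bash
python3 -m crank '[[[0,-0.3,-0.2,0,0],[0,-1,-0.2,0,0],[0,-2,-0.2,0,0],[0,-3,-0.2,0,0],[0,-4,-0.2,0,0],[0,-5,-0.2,0,0],[0,-6,-0.2,0,0],[0,-7,-0.2,0,0],[0,-7.6,-0.2,0,0],[0,-8,-0.2,0,0]]]'
python3 -m crank '[[[0,-0.1,0,0,0],[0,-0.2,0,0,0],[0,-0.3,0,0,0],[0,-0.4,0,0,0],[0,-0.5,0,0,0],[0,-0.6,0,0,0],[0,-0.7,0,0,0],[0,-0.8,0,0,0],[0,-0.9,0,0,0],[0,-1.0,0,0,0]]]'
```

```text
time: 6.25
tool_pos: [425.8, -194.8, 50.4]
tcp_rot: [-3.14, 0.001, 0.124]
contact_force: [1.4, 5.9, -0.1]
grip_width: 12.0
finger_force: 30.0
time: 7.25
tool_pos: [416.4, -196.0, 50.4]
tcp_rot: [-3.14, 0.001, 0.124]
contact_force: [1.0, 6.4, -0.1]
grip_width: 12.1
finger_force: 30.0
```

```bash
python3 -m crank '[[[0,-0.1,0,0,0],[0,-0.2,0,0,0],[0,-0.3,0,0,0],[0,-0.4,0,0,0],[0,-0.5,0,0,0],[0,-0.6,0,0,0],[0,-0.6,0,0,0],[0,-0.6,0,0,0],[0,-0.6,0,0,0],[0,-0.6,0,0,0]]]'
```

```text
time: 8.25
tool_pos: [415.2, -196.3, 50.6]
tcp_rot: [-3.142, -0.008, 0.123]
contact_force: [20.5, 13.5, -10.6]
grip_width: 11.6
finger_force: 30.0
```

Stop reached (20 N). Relax, release and rise.

```bash
python3 -m crank '[[[0,0.3,0,0,0],[0,0.4,0,0,0],[1,0.4,0,0,0],[1,0.4,0,0,0],[1,0.4,0,0,0],[1,0.4,0,0,0],[1,0.4,0,0,0],[1,0.4,0,-1,0],[1,0.4,0,-3,0],[1,0.4,0,-6,0]]]'
python3 -m crank '[[[1,0,0,-3,0],[1,0,0,-7,0],[1,0,0,-11,0],[1,0,0,-14,0],[1,0,0,-15,0],[1,0,0,-15,0],[1,0,0,-15,0],[1,0,0,-15,0],[1,0,0,-15,0],[1,0,0,-15,0]]]'
cat > look.py <<'E'
from h import *
import sys
p,d,k=grab("wrist"); save(sys.argv[1],p); np.savez(sys.argv[1],p=p,d=d)
p,d,k=grab("top"); np.savez("top_"+sys.argv[1],p=p,d=d); save("top_"+sys.argv[1],p)
E
python3 look.py w3
```

```text
time: 9.25
tool_pos: [414.2, -196.4, 110.8]
tcp_rot: [-3.14, 0.002, 0.124]
contact_force: [1.3, -0.4, 0.6]
grip_width: 71.5
finger_force: 0.0
time: 10.25
tool_pos: [414.8, -196.7, 259.7]
tcp_rot: [-3.141, 0.001, 0.125]
contact_force: [-0.8, 0.5, 0.2]
grip_width: 91.6
finger_force: 0.0
```

View pics/w3.png

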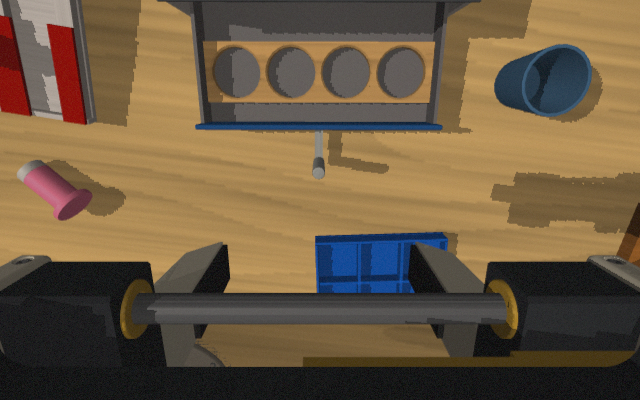

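Rack is out, with four empty wells at (237,72), (291,72), (346,72), (401,72), and the rod at (318,172).

Run:
```python
from h import *
for src,n,box in(("w3","wrist",(35,110,200,440)),("top_w3","top",(195,225,325,460))):
    z=np.load(src+".npz"); p,d=z["p"],z["d"]; k=cam(n); P=cloud(d,k); P[d==0]=-999
    h=cv2.cvtColor(p,cv2.COLOR_RGB2HSV); a,b,c,e=box
    m=np.zeros((400,640),bool); m[a:b,c:e]=1
    wood=m&(h[...,1]>80)&(h[...,0]<30)&(P[...,2]>15); 
    zt=np.median(P[wood][:,2]); print(n,"wood z",zt)
    g=(m&(h[...,1]<70)).astype(np.uint8)
    for ct in cv2.findContours(g,0,1)[0]:
        ar=cv2.contourArea(ct)
        if len(ct)<6: continue
        (x,y),(w1,w2),_=cv2.minAreaRect(ct)
        if ar>60 and .6<w1/w2<1.6:
            q=P[int(y),int(x)]
            M=cv2.moments(ct); u,v=M['m10']/M['m00'],M['m01']/M['m00']
            print((u,v),ar,onz(u,v,zt,k).round(1),"floor",q.round(1))
z=np.load("top_w3.npz");k=cam("top");P=cloud(z["d"],k);P[z["d"]==0]=-999
for nm,(u,v) in dict(blue=(233,211),orange=(257,211),spare=(181,199)).items():
    w=P[v-14:v+15,u-14:u+15].reshape(-1,3); t=np.percentile(w[:,2],97); s=w[abs(w[:,2]-t)<5]; print(nm,t.round(1),len(s),s.mean(0).round(1))
o=bot.get_obs();print(o["tool_pos"],np.degrees(o["tcp_rot"]))
```

```text
wrist wood z 27.410595504003822
top wood z 27.128217088950805
(359.9758064516129, 208.84274193548387) 248.0 [507.2 -87.1  27.1] floor [510.4 -85.3  12.6]
(381.78460451977395, 206.34322033898306) 236.0 [ 515.  -150.5   27.1] floor [ 516.7 -149.6   16.4]
(425.3795227097767, 201.97613548883754) 216.5 [ 528.9 -277.1   27.1] floor [ 529.7 -278.9   14.6]
(403.59166666666664, 203.77083333333334) 240.0 [ 523.1 -213.9   27.1] floor [ 523.1 -214.    16.8]
blue 103.0 105 [494.2 273.4 101.5]
orange 103.1 113 [495.6 201.6 101.6]
spare 74.4 102 [531.2 425.6  73.1]
[ 414.97857595 -196.79803064  260.05699838] [-1.79970124e+02  4.13035478e-02  7.13528412e+00]
```

```bash
python3 -m crank '[[[0.65,0.3,-2.5,0,1],[0.65,0.8,-6.5,0,2],[0.65,1.4,-11,0,3],[0.65,2,-16,0,4],[0.65,2.6,-21,0,5],[0.65,3.2,-26,0,6],[0.65,3.8,-31,0,7],[0.65,4.4,-36,0,8],[0.65,5,-40,0,9.1],[0.65,5.4,-43,0,9.1]]]'
python3 look.py w4
cat > caps.py <<'E'
from h import *
import sys
z=np.load(sys.argv[1]+".npz"); p,d=z["p"],z["d"]; k=cam("wrist"); P=cloud(d,k); P[d==0]=-999
for nm,zl,zh in(("chute caps",85,125),("spare/table cap",65,84)):
    m=((P[...,2]>zl)&(P[...,2]<zh)&(P[...,1]>100)&(P[...,0]>420)).astype(np.uint8); m[240:]=0
    n,l,st,ce=cv2.connectedComponentsWithStats(m)
    for i in range(1,n):
        if st[i,4]>60:
            q=P[l==i]; t=np.percentile(q[:,2],95); q2=q[q[:,2]>t-6]
            hh=cv2.cvtColor(p,cv2.COLOR_RGB2HSV)[l==i]; print(nm,ce[i].round(),st[i,4],t.round(1),q2.mean(0).round(1),((q2.min(0)+q2.max(0))/2).round(1),np.median(hh,0))
o=bot.get_obs();print(o["tool_pos"],np.degrees(o["tcp_rot"]))
E
python3 caps.py w4
```

```text
time: 11.35
tool_pos: [414.8, 239.2, 260.3]
tcp_rot: [-3.141, 0.0, -0.033]
contact_force: [0.9, -1.2, -0.9]
grip_width: 59.5
finger_force: 0.0
chute caps [353.  93.] 1029 103.7 [496.4 203.  101.4] [496.3 202.7 101.7] [ 17.  29. 176.]
chute caps [281.  97.] 1016 103.1 [494.9 274.4 100.8] [494.7 274.6 100.9] [ 17.  29. 176.]
spare/table cap [135.  64.] 973 74.0 [531.8 425.6  72.5] [531.9 426.6  71.6] [ 17.  29. 182.]
spare/table cap [344.  77.] 64 83.2 [510.7 211.6  81.1] [508.1 208.4  80.6] [ 13. 236. 134.]
spare/table cap [290.  82.] 76 82.2 [510.3 267.2  79.6] [507.8 270.8  80.1] [109.  205.5  75. ]
[414.76529319 239.65916451 259.99093505] [-1.79960221e+02  3.59930035e-02 -1.70918583e+00]
```

View pics/w4.png

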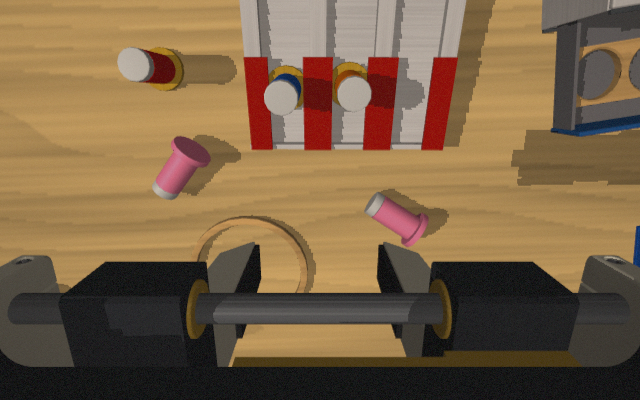

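Blue cap is at (281,97), orange at (353,93), spare at (135,64) and still upright; right lane empty.

```bash
python3 -m crank '[[[0.65,1,-0.5,0,0],[0.65,3,-1.3,2,0],[0.65,5.5,-2.5,4,0],[0.65,7.5,-3.4,6,0],[0.65,8.4,-3.7,8,0],[0.65,8.4,-3.7,9.5,0],[0.65,8.4,-3.7,10.5,0],[0.65,8.4,-3.7,11,0],[0.65,8.4,-3.7,11,0],[0.65,8.4,-3.7,11,0]]]'
```

```text
time: 12.45
tool_pos: [501.0, 270.5, 151.4]
tcp_rot: [-3.141, -0.001, -0.035]
contact_force: [0.2, -0.8, -0.1]
grip_width: 60.0
finger_force: 0.0
```

```bash
python3 -m crank '[[[0.65,-0.1,-0.35,0,0],[0.65,-0.1,-0.35,2,0],[0.65,-0.1,-0.35,4,0],[0.65,-0.1,-0.35,6,0],[0.65,-0.1,-0.35,8,0],[0.65,-0.1,-0.35,9.4,0],[0.65,-0.1,-0.35,9.9,0],[0,-0.1,-0.35,9.9,0],[0,-0.1,-0.35,9.9,0],[0,-0.1,-0.35,9.9,0]]]'
python3 -m crank '[[[0,0,0,0,0],[0,0,0,0,0],[0,0,0,0,0],[0,0,0,0,0],[0,0,0,0,0],[0,0,0,0,0],[0,0,0,0,0],[0,0,0,0,0],[0,0,0,0,0],[0,0,0,0,0]]]'
```

```text
time: 13.45
tool_pos: [500.3, 274.5, 52.6]
tcp_rot: [-3.141, -0.002, -0.034]
contact_force: [0.3, 0.9, 0.2]
grip_width: 40.1
finger_force: 0.0
time: 14.45
tool_pos: [500.1, 274.2, 52.3]
tcp_rot: [-3.141, -0.001, -0.034]
contact_force: [0.1, -0.3, 6.5]
grip_width: 32.9
finger_force: 30.0
```

```bash
python3 -m crank '[[[0,0.2,0,-0.06,0],[0,0.6,0,-0.13,0],[0,1.1,0,-0.2,0],[0,1.6,0,-0.28,0],[0,2.1,0,-0.36,0],[0,2.6,0,-0.44,0],[0,3.1,0,-0.52,0],[0,3.5,0,-0.58,0],[0,3.8,0,-0.63,0],[0,4,0,-0.66,0]]]'
```

```text
time: 15.45
tool_pos: [540.3, 272.6, 58.2]
tcp_rot: [-3.141, -0.001, -0.035]
contact_force: [-0.4, -0.0, -0.3]
grip_width: 0.0
finger_force: 0.0
```

```bash
python3 look.py w5; python3 caps.py w5
python3 - <<'E'
from h import *
a=np.load("w5.npz")["p"]; b=np.load("top_w5.npz")["p"][140:250,160:340]
c=np.zeros((600,640,3),np.uint8); c[:300]=a[:300]; c[310:310+275,:450]=cv2.resize(b,(450,275)); save("c5",c)
E
```

```text
spare/table cap [433.  50.] 5185 67.2 [640.6 213.1  66.1] [640.4 213.1  66.9] [ 15.  29. 174.]
spare/table cap [ 54. 238.] 83 70.4 [548.5 423.8  67.5] [548.1 426.   67.8] [17. 28. 82.]
[540.17349073 272.59004622  58.17025799] [-1.79995742e+02 -3.45751269e-02 -1.99350323e+00]
```

View pics/c5.png

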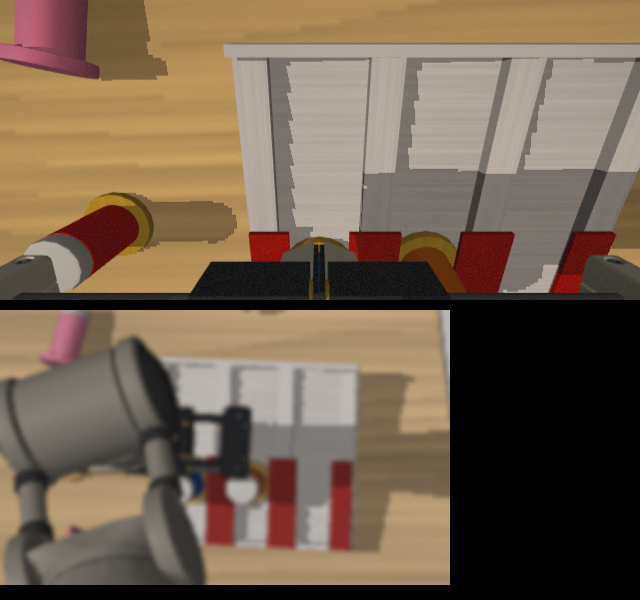

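The fingers slid off the blue vial; its foot's brass edge is at (318,240) behind the fingers, still in the lane. I'll rise and look again.

```bash
python3 -m crank '[[[0,0,0,-1,0],[0,0,0,-4,0],[0,0,0,-8,0],[0.65,-2,0.3,-12,0],[0.65,-5,0.6,-16,0],[0.65,-8,0.9,-19,0],[0.65,-11,1.2,-20,0],[0.65,-12.5,1.5,-20,0],[0.65,-12.5,1.5,-20,0],[0.65,-12.5,1.5,-20,0]]]'
python3 look.py w6; python3 caps.py w6
```

```text
time: 16.55
tool_pos: [414.4, 262.1, 258.7]
tcp_rot: [-3.141, -0.001, -0.034]
contact_force: [0.6, 0.2, 0.6]
grip_width: 52.0
finger_force: 0.0
chute caps [377.  92.] 1057 103.3 [496.6 202.1 101. ] [496.5 201.9 101.2] [ 17.  29. 176.]
chute caps [304.  96.] 1011 102.3 [494.7 273.8 100.2] [494.8 273.9 100.4] [ 17.  29. 177.]
spare/table cap [132.  33.] 1049 73.2 [561.7 443.9  71.7] [561.8 445.1  70.8] [ 17.  29. 179.]
spare/table cap [364.  80.] 88 83.6 [508.5 212.2  80.8] [504.4 208.4  80.7] [ 13.  236.  134.5]
spare/table cap [308.  80.] 61 83.2 [511.2 268.6  80.7] [507.8 269.8  80.6] [109. 201.  78.]
[414.85530144 262.04111669 257.93618594] [ 1.79988177e+02 -1.40762552e-03 -1.98678957e+00]
```

Blue has not moved (494.8, 274); the slackening probably happened. The spare has been knocked to about (562,445). Retry.

```bash
python3 -m crank '[[[0.65,1,-0.2,0,0],[0.65,3,-0.6,2,0],[0.65,5.5,-1,4,0],[0.65,7.5,-1.3,6,0],[0.65,8.45,-1.5,8,0],[0.65,8.45,-1.5,9.5,0],[0.65,8.45,-1.5,10.3,0],[0.65,8.45,-1.5,10.7,0],[0.65,8.45,-1.5,10.7,0],[0.65,8.45,-1.5,10.7,0]]]'
```

```text
time: 17.65
tool_pos: [499.6, 274.3, 151.9]
tcp_rot: [-3.141, -0.001, -0.034]
contact_force: [0.4, -0.2, -0.5]
grip_width: 59.6
finger_force: 0.0
```

```bash
python3 -m crank '[[[0.65,0,0,1,0],[0.65,0,0,3,0],[0.65,0,0,5,0],[0.65,0,0,7,0],[0.65,0,0,9,0],[0.65,0,0,9.8,0],[0,0,0,10,0],[0,0,0,10,0],[0,0,0,10,0],[0,0,0,10,0]]]'
python3 -m crank '[[[0,0,0,0,0],[0,0,0,0,0],[0,0,0,0,0],[0,0,0,0,0],[0,0,0,0,0],[0,0,0,0,0],[0,0.1,0,-0.02,0],[0,0.3,0,-0.05,0],[0,0.5,0,-0.08,0],[0,0.5,0,-0.08,0]]]'
```

```text
time: 18.65
tool_pos: [499.7, 274.3, 52.0]
tcp_rot: [-3.141, -0.002, -0.034]
contact_force: [0.6, -0.4, 0.9]
grip_width: 32.9
finger_force: 30.0
time: 19.65
tool_pos: [503.6, 274.1, 52.5]
tcp_rot: [-3.142, 0.001, -0.034]
contact_force: [-3.0, -1.1, 3.1]
grip_width: 34.2
finger_force: 3.0
```

```bash
python3 -m crank '[[[0,0,0,0,0],[0,0,0,0,0],[0,0,0,0,0],[0,0,0,0,0],[0,0,0,0,0],[0,0,0,0,0],[0,0,0,0,0],[0,0,0,0,0],[0,0,0,0,0],[0,0,0,0,0]]]'
```

```text
time: 20.65
tool_pos: [503.7, 274.0, 52.0]
tcp_rot: [3.141, 0.001, -0.034]
contact_force: [-3.2, -1.0, 6.5]
grip_width: 33.3
finger_force: 30.0
```

```bash
python3 -m crank '[[[0,0.1,0,-0.03,0],[0,0.3,0,-0.06,0],[0,0.5,0,-0.1,0],[0,0.7,0,-0.13,0],[0,0.9,0,-0.16,0],[0,1.1,0,-0.19,0],[0,1.3,0,-0.22,0],[0,1.5,0,-0.25,0],[0,1.5,0,-0.25,0],[0,1.5,0,-0.25,0]]]'; python3 look.py w7
python3 - <<'E'
from h import *
a=np.load("w7.npz")["p"];  save("c7",a[150:330,200:440].repeat(2,0).repeat(2,1))
E
```

```text
time: 21.65
tool_pos: [508.4, 273.5, 52.6]
tcp_rot: [3.138, 0.021, -0.034]
contact_force: [-29.8, 2.6, 15.1]
grip_width: 32.9
finger_force: 30.0
```

View pics/c7.png

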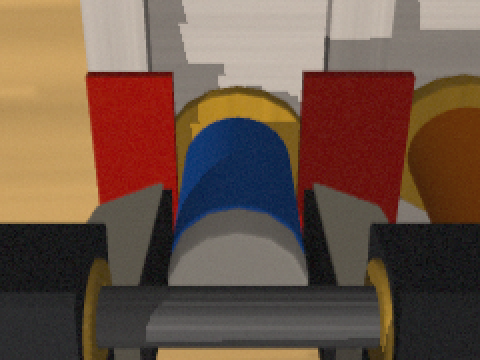

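It is wedged: pulling 40 mm above the floor cocks the foot between lip and floor (30 N). I'll regrip as low as the lips allow and draw it with a small twisting motion.

```bash
python3 -m crank '[[[0,-0.4,0,0,0],[0,-0.8,0,0,0],[0.6,-1,0,0,0],[0.6,-1,0,0,0],[0.6,-1,0,0,0],[0.6,-1.3,0,0,0],[0.6,-1.6,0,0,0],[0.6,-1.7,0,0,0],[0.6,-1.7,0,0,0],[0.6,-1.7,0,0,0]]]'
python3 - <<'E'
from h import *
o=bot.get_obs(); print(o["tool_pos"],o["contact_force"],o["grip_width"])
E
```

```text
time: 22.75
tool_pos: [502.2, 274.1, 54.4]
tcp_rot: [3.142, -0.0, -0.034]
contact_force: [-1.4, -0.0, 0.0]
grip_width: 55.1
finger_force: 0.0
[502.21873725 274.05561683  54.44339586] [-1.4111202  -0.0210349   0.03113906] 55.05017436663749
```

```bash
python3 -m crank '[[[0.6,-0.1,0,0.3,0],[0.6,-0.1,0,0.7,0],[0.6,-0.1,0,1.0,0],[0.6,-0.1,0,1.0,0],[0,-0.1,0,1.0,0],[0,-0.1,0,1.0,0],[0,-0.1,0,1.0,0],[0,-0.1,0,1.0,0],[0,-0.1,0,1.0,0],[0,-0.1,0,1.0,0]]]'
python3 -m crank '[[[0,0.1,0,-0.02,4],[0,0.2,0,-0.03,-4],[0,0.3,0,-0.05,4],[0,0.4,0,-0.06,-4],[0,0.5,0,-0.08,4],[0,0.6,0,-0.1,-4],[0,0.7,0,-0.11,4],[0,0.8,0,-0.13,-4],[0,0.9,0,-0.14,4],[0,1,0,-0.16,0]]]'
```

```text
time: 23.75
tool_pos: [501.2, 274.1, 44.5]
tcp_rot: [3.142, -0.0, -0.034]
contact_force: [-0.1, 0.6, -0.1]
grip_width: 33.4
finger_force: 30.0
time: 24.75
tool_pos: [510.8, 273.9, 46.0]
tcp_rot: [3.142, 0.0, -0.038]
contact_force: [-0.0, 0.5, -0.9]
grip_width: 32.9
finger_force: 30.0
```

Sliding freely now. Continue.

```bash
python3 -m crank '[[[0,0.2,0,-0.03,4],[0,0.4,0,-0.06,-4],[0,0.6,0,-0.1,4],[0,0.8,0,-0.13,-4],[0,1,0,-0.16,4],[0,1.2,0,-0.19,-4],[0,1.4,0,-0.22,4],[0,1.6,0,-0.25,-4],[0,1.8,0,-0.29,4],[0,2,0,-0.32,0]]]'
python3 -m crank '[[[0,0.2,0,-0.03,4],[0,0.4,0,-0.06,-4],[0,0.6,0,-0.1,4],[0,0.8,0,-0.13,-4],[0,1,0,-0.16,4],[0,1.2,0,-0.19,-4],[0,1.4,0,-0.22,4],[0,1.6,0,-0.25,-4],[0,1.8,0,-0.29,4],[0,2,0,-0.32,0]]]'
```

```text
time: 25.75
tool_pos: [530.8, 273.1, 49.2]
tcp_rot: [3.141, 0.001, -0.038]
contact_force: [-0.4, -0.3, 0.9]
grip_width: 32.9
finger_force: 30.0
time: 26.75
tool_pos: [550.8, 272.4, 52.4]
tcp_rot: [3.141, 0.001, -0.038]
contact_force: [-0.5, -0.4, -0.2]
grip_width: 33.2
finger_force: 30.0
```

```bash
python3 -m crank '[[[0,0.2,0,-0.03,4],[0,0.5,0,-0.08,-4],[0,0.8,0,-0.13,4],[0,1.1,0,-0.17,-4],[0,1.4,0,-0.22,4],[0,1.7,0,-0.27,-4],[0,2,0,-0.32,4],[0,2.2,0,-0.35,0],[0,2.2,0,-0.35,0],[0,2.2,0,-0.35,0]]]'
python3 -m crank '[[[0,0,0,-0.3,0],[0,0,0,-0.8,0],[0,0,0,-1.5,0],[0,0,0,-2.5,0],[0,0,0,-4,0],[0,0,0,-6,0],[0,0,0,-8,0],[0,0,0,-10,0],[0,0,0,-11,0],[0,0,0,-11,0]]]'
```

```text
time: 27.75
tool_pos: [573.0, 271.6, 55.9]
tcp_rot: [-3.142, 0.0, -0.035]
contact_force: [-0.4, -0.2, 1.4]
grip_width: 32.8
finger_force: 30.0
time: 28.75
tool_pos: [574.0, 271.9, 168.0]
tcp_rot: [-3.14, -0.004, -0.034]
contact_force: [-0.5, -0.5, -2.3]
grip_width: 33.3
finger_force: 30.0
```

Run:
```python
from h import *
z=np.load("w3.npz"); p,d=z["p"],z["d"]; c=bot.calibration("wrist"); k=list(cam("wrist"))
T=np.array(c["tool_from_camera"]); R=Ro.from_euler('xyz',[-179.970,.0413,7.135],degrees=True).as_matrix()
k[3]=R@T[:3,:3]; k[4]=R@T[:3,3]+np.array([414.98,-196.8,260.06])
h=cv2.cvtColor(p,cv2.COLOR_RGB2HSV)
m=np.zeros((400,640),np.uint8); m[44:100,207:432]=1
print(h[72,[210,237,264,291,318,346]].tolist())
s=((h[...,1]<100)&(m>0)).astype(np.uint8); 
for ct in cv2.findContours(s,0,1)[0]:
    if cv2.contourArea(ct)>800:
        e=cv2.fitEllipse(ct); print(np.round(e[0],1),np.round(e[1],1),onz(*e[0],27.3,k).round(1))
p,d,ks=grab("scene"); save("s8",p); np.savez("s8",p=p,d=d)
save("s8c",cv2.resize(p[60:240,250:520],(810,540))[:, :800])
```

```text
[[16, 136, 105], [8, 21, 99], [17, 134, 170], [23, 20, 100], [17, 140, 169], [13, 18, 100]]
[399.9  72.3] [44.3 49.8] [ 532.4 -277.    27.3]
[345.4  72.3] [45.8 49.6] [ 524.6 -214.5   27.3]
[291.4  72.2] [46.  49.3] [ 516.9 -152.4   27.3]
[236.9  72. ] [44.5 49.3] [509.2 -89.9  27.3]
```

View pics/s8c.png

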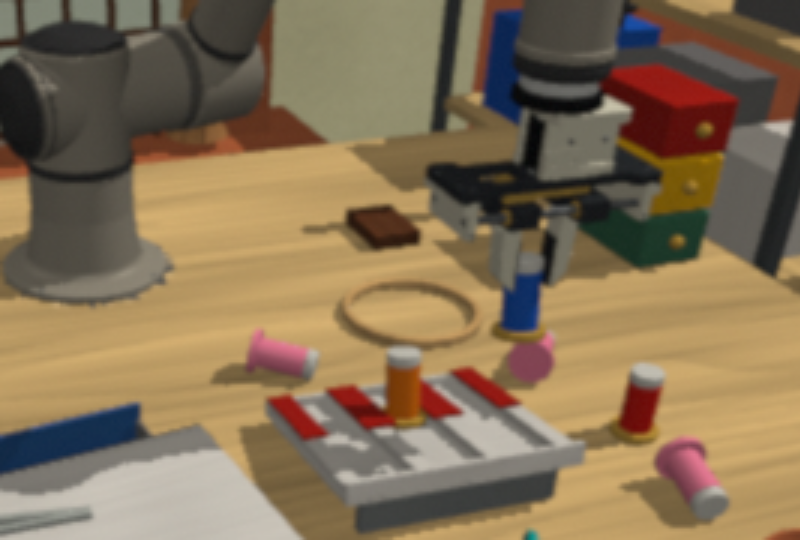

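Blue vial is held and looks upright at about (520,300) in the crop. Orange is still in the chute, spare at (640,400).

```bash
python3 - <<'E'
from h import *
z=np.load("s8.npz"); p,d=z["p"],z["d"]; k=cam("scene"); P=cloud(d,k); h=cv2.cvtColor(p,cv2.COLOR_RGB2HSV)
m=np.zeros((400,640),bool); m[140:176,415:435]=1
b=m&(h[...,0]>100)&(h[...,0]<130)&(h[...,1]>130); q=P[b]; q=q[abs(q[:,0]-np.median(q[:,0]))<25]
print(len(q),q.mean(0),"dx/dz",np.polyfit(q[:,2],q[:,0],1)[0],"dy/dz",np.polyfit(q[:,2],q[:,1],1)[0])
E
python3 -m crank '[[[0,-0.5,1.5,0,-0.5],[0,-1.6,4.5,0,-1.5],[0,-3,8.3,0,-2.5],[0,-4.4,12.3,0,-3.5],[0,-5.9,16.3,0,-4.5],[0,-7.3,20.3,0,-5.5],[0,-8.8,24.3,0,-6.5],[0,-10.2,28.3,0,-7.5],[0,-11.6,32.3,0,-8.5],[0,-12.8,35.3,0,-9.1]]]'
python3 -m crank '[[[0,-0.4,1,0,0],[0,-0.4,1.2,0,0],[0,-0.4,1.2,0,0],[0,-0.4,1.2,0,0],[0,-0.4,1.2,0,0],[0,-0.4,1.2,0,0],[0,-0.4,1.2,0,0],[0,-0.4,1.2,0,0],[0,-0.4,1.2,0,0],[0,-0.4,1.2,0,0]]]'
cat > wells.py <<'E'
from h import *
import sys
p,d,k=grab("wrist"); save(sys.argv[1],p)
P=cloud(d,k); P[d==0]=-999; h=cv2.cvtColor(p,cv2.COLOR_RGB2HSV)
m=(abs(P[...,0]-520)<55)&(abs(P[...,1]+183)<150)&(P[...,2]<33)&(P[...,2]>5)
s=(m&(h[...,1]<100)).astype(np.uint8)
for ct in cv2.findContours(s,0,1)[0]:
    if cv2.contourArea(ct)>1000:
        e=cv2.fitEllipse(ct); print(np.round(e[0],1),np.round(e[1],1),onz(*e[0],27.3,k).round(1))
w=P[(P[...,2]>80)&(P[...,2]<96)&(abs(P[...,1]+196)<20)&(abs(P[...,0]-415)<20)]; print("rod",len(w),w.mean(0) if len(w) else 0)
o=bot.get_obs();print(o["tool_pos"],np.degrees(o["tcp_rot"]))
E
python3 wells.py w9
```

```text
175 [583.82479635 265.06134672 189.63954651] dx/dz -0.10439683909126247 dy/dz 0.14359334457856318
time: 29.8
tool_pos: [431.4, -78.4, 165.0]
tcp_rot: [-3.141, 0.002, 0.124]
contact_force: [-0.2, 0.2, -0.8]
grip_width: 33.1
finger_force: 30.0
time: 30.8
tool_pos: [430.6, -89.2, 165.9]
tcp_rot: [3.142, -0.0, 0.125]
contact_force: [-0.5, -1.1, -1.0]
grip_width: 33.3
finger_force: 30.0
[422.8  93.1] [133.4 367.2] [ 525.  -173.8   27.3]
rod 261 [ 417.24694798 -194.42497809   87.65025952]
[430.58352501 -89.20087211 165.93684388] [ 1.79993474e+02 -4.99989462e-03  7.13109140e+00]
```

View pics/w9.png

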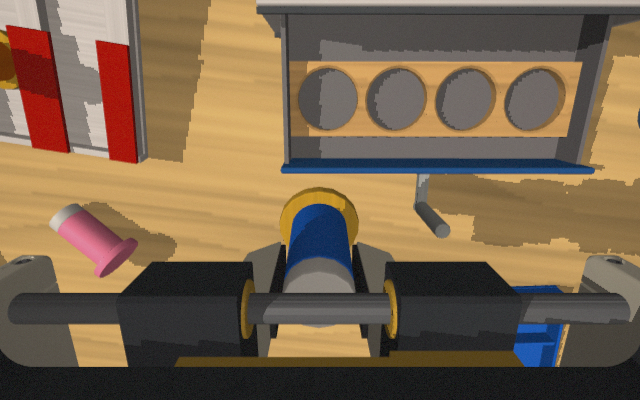

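Wells are at (328,98), (397,98), (466,98), (535,98). The held blue vial's foot is about (319,224), top edge at row 187.

Run:
```python
from h import *
k=cam("wrist"); p=cv2.imread("pics/w9.png")[...,::-1]; h=cv2.cvtColor(p.copy(),cv2.COLOR_RGB2HSV)
m=np.zeros((400,640),np.uint8); m[63:136,294:576]=1
s=((h[...,1]<100)&(m>0)).astype(np.uint8); W=[]
for ct in cv2.findContours(s,0,1)[0]:
    if cv2.contourArea(ct)>1000:
        e=cv2.fitEllipse(ct); w=onz(*e[0],27.3,k); W.append(w); print(np.round(e[0],1),np.round(e[1],1),w.round(1))
print("mean",np.mean(W,0))
b=((h[...,0]>15)&(h[...,0]<30)&(h[...,1]>170)); b[:180]=0;b[250:]=0;b[:,:270]=0;b[:,370:]=0
v,u=np.nonzero(b); print(u.min(),u.max(),v.min())
for zz in(148,152,156): print(zz,onz(319,224,zz,k).round(1),onz(319,v.min(),zz,k).round(1),onz(u.min(),224,zz,k).round(1),onz(u.max(),224,zz,k).round(1))
```

```text
[531.2  99.1] [49.3 62.7] [ 532.4 -274.1   27.3]
[463.1  98.9] [52.3 61.9] [ 524.7 -211.8   27.3]
[395.   98.8] [55.4 61.4] [ 517.  -149.5   27.3]
[327.3  98.6] [57.8 60.5] [509.3 -87.6  27.3]
mean [ 520.848344   -180.74863219   27.3       ]
280 357 187
148 [431.8 -89.4 148. ] [456.5 -86.3 148. ] [428.7 -64.3 148. ] [ 434.9 -114.   148. ]
152 [433.3 -89.2 152. ] [457.5 -86.2 152. ] [430.2 -64.5 152. ] [ 436.3 -113.3  152. ]
156 [434.8 -89.  156. ] [458.6 -86.  156. ] [431.8 -64.8 156. ] [ 437.8 -112.7  156. ]
```

```bash
python3 -m crank '[[[0,1,0.1,0,0],[0,2.5,0.2,0,0],[0,4.5,0.4,0,0],[0,6.3,0.6,0,0],[0,7.3,0.7,0,0],[0,7.6,0.8,0,0],[0,7.6,0.8,1,0],[0,7.6,0.8,3,0],[0,7.6,0.8,5,0],[0,7.6,0.8,6,0]]]'
python3 -m crank '[[[0,0,0,1,0],[0,0,0,2.5,0],[0,0,0,4,0],[0,0,0,5,0],[0,0,0,5.6,0],[0,0,0,6,0],[0,0,0,6.2,0],[0,0,0,6.4,0],[0,0,0,6.4,0],[0,0,0,6.4,0]]]'; python3 wells.py w10
```

```text
time: 31.85
tool_pos: [505.1, -87.3, 103.9]
tcp_rot: [-3.14, 0.003, 0.124]
contact_force: [0.5, -0.6, -2.8]
grip_width: 33.4
finger_force: 30.0
time: 32.85
tool_pos: [507.2, -87.8, 42.2]
tcp_rot: [3.141, -0.001, 0.125]
contact_force: [-0.1, 0.5, -2.1]
grip_width: 33.1
finger_force: 30.0
[542.7 281.5] [ 22.  101.2] [ 487.1 -243.6   27.3]
[607.  221.1] [59.1 83.3] [ 534.4 -270.7   27.3]
[511.6 220.2] [64.6 84.8] [ 527.5 -209.8   27.3]
[415.1 219.9] [69.9 83.4] [ 520.  -148.5   27.3]
[853.8 325.2] [ 242.4 1240.9] [ 480.7 -474.    27.3]
rod 0 0
[507.21144712 -87.77922358  42.19898816] [ 1.79979104e+02 -3.30282896e-02  7.13605036e+00]
```

View pics/w10.png

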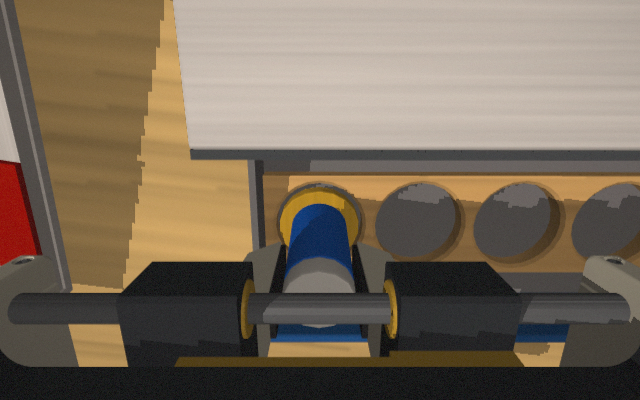

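The foot at (319,222) sits centred in the well rim. Lower, release and rise.

```bash
python3 -m crank '[[[0,0,0,0.3,0],[0,0,0,0.6,0],[0,0,0,0.75,0],[0,0,0,0.75,0],[0.5,0,0,0.75,0],[0.5,0,0,0.75,0],[0.5,0,0,0.75,0],[0.5,0,0,0.75,0],[0.5,0,0,0.75,0],[0.5,0,0,0.75,0]]]'
python3 -m crank '[[[0.5,0,0,-1,0],[0.5,0,0,-3,0],[0.5,0,0,-6,0],[0.5,0,0,-9,0],[0.5,0,0,-12,0],[0.65,-2,0,-16,0],[0.65,-4.5,0,-19,0],[0.65,-7,0,-21,0],[0.65,-8.5,0,-22,0],[0.65,-8.5,0,-22,0]]]'; python3 wells.py w11
```

```text
time: 33.9
tool_pos: [506.9, -87.7, 34.3]
tcp_rot: [3.142, 0.0, 0.124]
contact_force: [0.0, 0.4, 0.6]
grip_width: 46.0
finger_force: 0.0
time: 34.9
tool_pos: [422.1, -98.6, 256.9]
tcp_rot: [3.139, -0.004, 0.124]
contact_force: [0.4, -0.5, 0.1]
grip_width: 60.0
finger_force: 0.0
[393.7  86.6] [105.8 286.5] [ 524.1 -174.8   27.3]
rod 147 [ 416.90906937 -194.94475486   88.02278853]
[422.6688318  -98.40530536 255.73204385] [ 1.79914423e+02 -1.51581480e-01  7.09052815e+00]
```

View pics/w11.png

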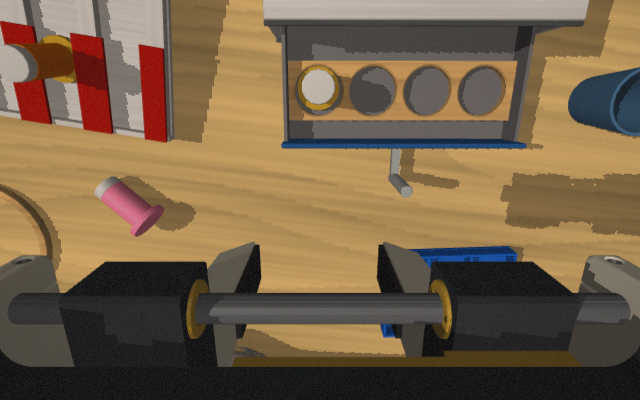

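Blue stands upright in the first well (318,88). Orange next.

```bash
python3 -m crank '[[[0.65,0.6,-1.5,0,0.5],[0.65,2,-4.9,0,1.5],[0.65,3.5,-8.7,1,2.5],[0.65,5.1,-12.6,2,4],[0.65,6.7,-16.5,4,5],[0.65,8.3,-20.5,6,6],[0.65,9.8,-24.3,8,7],[0.65,11.1,-27.5,9.5,8],[0.65,11.7,-28.8,10.5,9],[0.65,11.7,-28.8,10.5,9.05]]]'
python3 - <<'E'
from h import *
o=bot.get_obs(); R=Ro.from_euler('xyz',o["tcp_rot"]).as_matrix(); print(o["tool_pos"],np.degrees(o["tcp_rot"]),R.T@(np.array([502.7,202.2,44.7])-o["tool_pos"]))
E
```

```text
time: 35.95
tool_pos: [502.1, 204.1, 146.4]
tcp_rot: [3.141, 0.005, -0.031]
contact_force: [0.3, 0.2, 1.1]
grip_width: 59.6
finger_force: 0.0
[502.06444992 204.147747   146.43891138] [179.94788924   0.26586677  -1.75130052] [  1.16686356   1.83488518 101.73630304]
```

```bash
python3 -m crank '[[[0.65,0,0,0,0],[0.65,0,0,0,0],[0.65,0,0,0,0],[0.65,0,0,0,0],[0.65,0,0,0,0],[0.65,0,0,0,0],[0.65,0,0,0,0],[0.65,0,0,0,0],[0.65,0,0,0,0],[0.65,0,0,0,0]]]'
```

```text
time: 36.95
tool_pos: [502.9, 202.1, 149.3]
tcp_rot: [3.141, 0.0, -0.033]
contact_force: [0.3, 0.3, -0.8]
grip_width: 59.3
finger_force: 0.0
```

Settled on target; descend 10.45 cm and close.

```bash
python3 -m crank '[[[0.65,0,0,1,0],[0.65,0,0,3.5,0],[0.65,0,0,6.5,0],[0.65,0,0,9,0],[0.65,0,0,10.2,0],[0.65,0,0,10.45,0],[0.65,0,0,10.45,0],[0,0,0,10.45,0],[0,0,0,10.45,0],[0,0,0,10.45,0]]]'
python3 -m crank '[[[0,0,0,0,0],[0,0,0,0,0],[0,0,0,0,0],[0,0,0,0,0],[0,0,0,0,0],[0,0.1,0,-0.02,4],[0,0.2,0,-0.03,-4],[0,0.3,0,-0.05,4],[0,0.4,0,-0.06,-4],[0,0.5,0,-0.08,0]]]'
```

```text
time: 37.95
tool_pos: [503.5, 202.2, 45.7]
tcp_rot: [-3.141, -0.002, -0.033]
contact_force: [-0.5, -1.0, 0.0]
grip_width: 40.2
finger_force: 0.0
time: 38.95
tool_pos: [507.5, 202.1, 46.0]
tcp_rot: [-3.141, 0.001, -0.029]
contact_force: [-3.7, 2.0, 7.5]
grip_width: 33.2
finger_force: 30.0
```

```bash
python3 -m crank '[[[0,0.1,0,-0.05,4],[0,0.2,0,-0.08,-4],[0,0.3,0,-0.1,4],[0,0.4,0,-0.12,-4],[0,0.5,0,-0.14,4],[0,0.6,0,-0.15,-4],[0,0.7,0,-0.17,4],[0,0.8,0,-0.18,-4],[0,0.9,0,-0.2,4],[0,1,0,-0.21,0]]]'
```

```text
time: 39.95
tool_pos: [517.4, 201.7, 47.7]
tcp_rot: [3.142, 0.001, -0.038]
contact_force: [-0.4, -0.4, 0.5]
grip_width: 33.6
finger_force: 30.0
```

Free sliding.

```bash
python3 -m crank '[[[0,0.2,0,-0.03,4],[0,0.4,0,-0.06,-4],[0,0.6,0,-0.1,4],[0,0.8,0,-0.13,-4],[0,1,0,-0.16,4],[0,1.2,0,-0.19,-4],[0,1.4,0,-0.22,4],[0,1.6,0,-0.25,-4],[0,1.8,0,-0.29,4],[0,2,0,-0.32,0]]]'
python3 -m crank '[[[0,0.2,0,-0.03,4],[0,0.4,0,-0.06,-4],[0,0.6,0,-0.1,4],[0,0.8,0,-0.13,-4],[0,1,0,-0.16,4],[0,1.2,0,-0.19,-4],[0,1.4,0,-0.22,4],[0,1.6,0,-0.25,-4],[0,1.8,0,-0.29,4],[0,2,0,-0.32,0]]]'
```

```text
time: 40.95
tool_pos: [537.2, 201.0, 50.9]
tcp_rot: [3.141, 0.002, -0.037]
contact_force: [-2.3, -0.8, 2.2]
grip_width: 33.2
finger_force: 30.0
time: 41.95
tool_pos: [557.2, 200.3, 54.0]
tcp_rot: [3.141, 0.002, -0.037]
contact_force: [-2.5, -1.4, 2.3]
grip_width: 33.3
finger_force: 30.0
```

```bash
python3 -m crank '[[[0,0.2,0,-0.03,4],[0,0.4,0,-0.06,-4],[0,0.6,0,-0.1,4],[0,0.8,0,-0.13,-4],[0,1,0,-0.16,4],[0,1.2,0,-0.19,-4],[0,1.4,0,-0.22,4],[0,1.6,0,-0.25,-4],[0,1.7,0,-0.27,4],[0,1.7,0,-0.27,0]]]'
python3 -m crank '[[[0,0,0,-0.3,0],[0,0,0,-0.8,0],[0,0,0,-1.5,0],[0,0,0,-2.5,0],[0,0,0,-4,0],[0,0,0,-6,0],[0,0,0,-8,0],[0,0,0,-10,0],[0,0,0,-11.5,0],[0,0,0,-11.5,0]]]'
```

```text
time: 42.95
tool_pos: [574.7, 199.9, 56.8]
tcp_rot: [-3.141, 0.0, -0.038]
contact_force: [0.9, 0.1, 1.0]
grip_width: 33.5
finger_force: 30.0
time: 43.95
tool_pos: [576.4, 200.0, 175.2]
tcp_rot: [-3.14, -0.006, -0.034]
contact_force: [0.4, 0.1, -2.0]
grip_width: 32.9
finger_force: 30.0
```

```bash
python3 -m crank '[[[0,-0.4,1.5,0,-0.5],[0,-1.2,4.5,0,-1.5],[0,-2.3,8.5,0,-2.5],[0,-3.3,12.5,0,-3.5],[0,-4.4,16.5,0,-4.5],[0,-5.5,20.5,0,-5.5],[0,-6.5,24.5,0,-6.5],[0,-7.6,28.5,0,-7.5],[0,-8.7,32.5,0,-8.5],[0,-9.6,36,0,-9.1]]]'
python3 -m crank '[[[0,-0.8,3,0,0],[0,-0.8,5.5,0,0],[0,-0.8,6.8,0,0],[0,-0.8,6.9,0,0],[0,-0.8,6.9,0,0],[0,-0.8,6.9,0,0],[0,-0.8,6.9,0,0],[0,-0.8,6.9,0,0],[0,-0.8,6.9,0,0],[0,-0.8,6.9,0,0]]]'
python3 - <<'E'
from h import *
p,d,k=grab("wrist"); save("w12",p); h=cv2.cvtColor(p,cv2.COLOR_RGB2HSV); o=bot.get_obs()
b=((h[...,0]>17)&(h[...,0]<30)&(h[...,1]>170)); b[:180]=0;b[235:]=0;b[:,:270]=0;b[:,370:]=0
v,u=np.nonzero(b); print(u.min(),u.max(),v.min())
zz=o["tool_pos"][2]-18; a,bb,c=onz(u.min(),224,zz,k),onz(u.max(),224,zz,k),onz(319,v.min(),zz,k)
R=Ro.from_euler('xyz',o["tcp_rot"]).as_matrix()
print([(R.T@(x-o["tool_pos"])).round(1) for x in(a,bb,c)]); print(o["tool_pos"],np.degrees(o["tcp_rot"]))
print("to well C",R.T@(np.array([522.8,-214.7,42])-o["tool_pos"]))
E
```

```text
time: 44.95
tool_pos: [465.7, -158.6, 171.5]
tcp_rot: [-3.141, 0.001, 0.125]
contact_force: [0.4, -0.5, -1.7]
grip_width: 33.3
finger_force: 30.0
time: 45.95
tool_pos: [467.7, -226.2, 172.0]
tcp_rot: [3.141, -0.0, 0.126]
contact_force: [0.6, 0.2, -2.0]
grip_width: 32.9
finger_force: 30.0
280 358 187
[array([  1.2, -25.1,  18. ]), array([ 1.2, 25.7, 18. ]), array([26.1,  0.3, 18. ])]
[ 467.66602251 -226.25837897  171.97063343] [ 1.79992474e+02 -2.25153671e-03  7.19917787e+00]
to well C [ 56.14270576  -4.57499592 129.97223994]
```

View pics/w12.png

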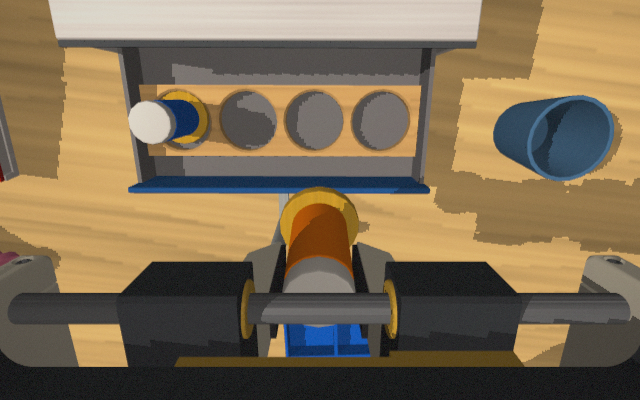

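Same foot offset as blue (280–358, row 187). Target is the third well at (314,120).

```bash
python3 -m crank '[[[0,1,-0.1,0,0],[0,2.5,-0.2,0,0],[0,4.2,-0.3,0,0],[0,5.2,-0.4,0,0],[0,5.6,-0.45,0,0],[0,5.6,-0.45,1,0],[0,5.6,-0.45,3,0],[0,5.6,-0.45,5.5,0],[0,5.6,-0.45,7.5,0],[0,5.6,-0.45,8.5,0]]]'
python3 -m crank '[[[0,0,0,0.8,0],[0,0,0,1.8,0],[0,0,0,2.8,0],[0,0,0,3.4,0],[0,0,0,3.7,0],[0,0,0,3.9,0],[0,0,0,4.1,0],[0,0,0,4.3,0],[0,0,0,4.5,0],[0,0,0,4.5,0]]]'
python3 - <<'E'
from h import *
p,d,k=grab("wrist"); save("w13",p)
h=cv2.cvtColor(p,cv2.COLOR_RGB2HSV); print(bot.get_obs()["contact_force"], bot.get_obs()["tool_pos"])
print(h[180:192,319].tolist(), h[222,268:284].tolist(), h[222,354:372].tolist())
E
```

```text
time: 47.0
tool_pos: [520.8, -214.4, 84.5]
tcp_rot: [-3.139, 0.003, 0.125]
contact_force: [0.5, -0.1, -2.8]
grip_width: 33.3
finger_force: 30.0
time: 48.0
tool_pos: [522.5, -214.9, 41.7]
tcp_rot: [-3.141, 0.0, 0.125]
contact_force: [0.2, -0.0, -2.0]
grip_width: 33.2
finger_force: 30.0
[ 0.93241353  0.35251782 -1.86630389] [ 522.60448423 -214.92641496   41.85843441]
[[17, 135, 159], [17, 136, 146], [16, 99, 136], [13, 21, 109], [17, 17, 108], [10, 21, 108], [18, 86, 110], [21, 189, 112], [20, 193, 115], [21, 201, 117], [21, 197, 128], [20, 194, 164]] [[17, 137, 193], [17, 140, 193], [17, 138, 192], [17, 139, 194], [17, 141, 176], [17, 136, 131], [17, 133, 128], [16, 133, 125], [16, 138, 98], [19, 130, 88], [14, 77, 79], [15, 27, 76], [20, 197, 184], [20, 204, 189], [21, 202, 187], [20, 202, 189]] [[20, 189, 128], [21, 196, 130], [20, 191, 132], [21, 201, 132], [20, 163, 114], [8, 36, 79], [15, 103, 74], [15, 110, 72], [15, 123, 93], [16, 123, 108], [17, 134, 105], [18, 132, 116], [16, 136, 137], [17, 132, 139], [17, 143, 137], [17, 139, 138], [16, 132, 139], [17, 140, 140]]
```

Grey gap visible all round the foot: centred. Lower and release.

```bash
python3 -m crank '[[[0,0,0,0.3,0],[0,0,0,0.6,0],[0,0,0,0.75,0],[0,0,0,0.75,0],[0.5,0,0,0.75,0],[0.5,0,0,0.75,0],[0.5,0,0,0.75,0],[0.5,0,0,0.75,0],[0.5,0,0,0.75,0],[0.5,0,0,0.75,0]]]'
python3 -m crank '[[[0.5,0,0,-1,0],[0.5,0,0,-3,0],[0.5,0,0,-6,0],[0.5,0,0,-9,0],[0.5,0,0,-12,0],[0.65,-1,0,-16,0],[0.65,-2.5,0,-19,0],[0.65,-4,0,-21,0],[0.65,-4.5,0,-22,0],[0.65,-4.5,0,-22,0]]]'
```

```text
time: 49.05
tool_pos: [522.6, -214.9, 34.3]
tcp_rot: [3.142, 0.0, 0.125]
contact_force: [-0.1, 0.1, 0.2]
grip_width: 45.9
finger_force: 0.0
time: 50.05
tool_pos: [478.2, -220.9, 256.2]
tcp_rot: [3.139, -0.003, 0.125]
contact_force: [1.2, -0.2, -0.7]
grip_width: 60.1
finger_force: 0.0
```

```bash
python3 -m crank '[[[0.9,0.2,-1.5,0,0],[0.9,0.5,-4.5,0,1],[0.9,1,-8.5,0,2],[0.9,1.5,-12.5,0,3],[0.9,2,-16.5,0,4],[0.9,2.5,-20.5,0,5],[0.9,3,-24.5,0,6],[0.9,3.6,-28.5,0,7],[0.9,4.1,-32.5,0,7],[0.9,4.6,-36.5,0,7]]]'
python3 -m crank '[[[0.9,0,-4,0,0],[0.9,0,-8,0,0],[0.9,0,-12,0,0],[0.9,0,-16,0,0],[0.9,0,-20,0,0],[0.9,0,-23,0,0],[0.9,0,-25,0,0],[0.9,0,-25.5,0,0],[0.9,0,-25.5,0,0],[0.9,0,-25.5,0,0]]]'
python3 look.py w14; python3 caps.py w14
python3 - <<'E'
from h import *
a=np.load("w14.npz")["p"][:240,100:540]; b=np.load("top_w14.npz")["p"][60:250,160:500]
c=np.zeros((600,540,3),np.uint8); c[:240,:440]=a; c[250:551,:538]=cv2.resize(b,(538,301)); save("c14",c)
E
```

```text
time: 51.05
tool_pos: [476.7, 150.2, 252.8]
tcp_rot: [3.141, 0.003, 0.004]
contact_force: [0.6, 1.0, -0.5]
grip_width: 82.4
finger_force: 0.0
time: 52.05
tool_pos: [476.8, 401.7, 253.7]
tcp_rot: [3.14, 0.001, 0.003]
contact_force: [0.5, -0.7, 0.2]
grip_width: 82.5
finger_force: 0.0
spare/table cap [515.   8.] 1540 68.2 [640.9 208.   66.9] [640.9 207.9  67.3] [ 15.  29. 156.]
spare/table cap [276.  91.] 867 75.3 [562.6 444.8  73.9] [562.4 445.3  73.7] [ 17.  29. 166.]
[477.27116706 401.34702244 254.37334205] [1.79976431e+02 8.00243208e-03 1.16330293e-01]
```

View pics/c14.png

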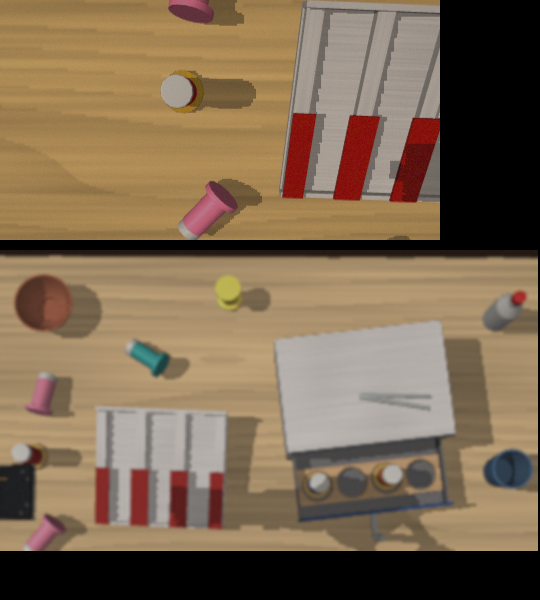

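Both vials stand in wells 1 and 3 (crop: 318,483 and 392,475). The chute is empty. The spare stands at (179,91), world about (562,445).

```bash
python3 -m crank '[[[0.75,1,-0.5,0,0],[0.75,3,-1.5,2,0],[0.75,6,-3,4,0],[0.75,8,-4,7,0],[0.75,8.5,-4.35,10,0],[0.75,8.5,-4.35,13,0],[0.75,8.5,-4.35,14.5,0],[0.75,8.5,-4.35,15,0],[0.75,8.5,-4.35,15,0],[0.75,8.5,-4.35,15,0]]]'
```

```text
time: 53.15
tool_pos: [562.8, 446.2, 106.1]
tcp_rot: [-3.14, -0.002, 0.003]
contact_force: [-0.3, 0.6, 0.4]
grip_width: 68.9
finger_force: 0.0
```

```bash
python3 -m crank '[[[0.75,-0.05,0.1,1,0],[0.75,-0.05,0.1,3,0],[0.75,-0.05,0.1,5.5,0],[0.75,-0.05,0.1,7.5,0],[0.75,-0.05,0.1,8.5,0],[0.75,-0.05,0.1,8.75,0],[0.75,-0.05,0.1,8.75,0],[0,-0.05,0.1,8.75,0],[0,-0.05,0.1,8.75,0],[0,-0.05,0.1,8.75,0]]]'
python3 -m crank '[[[0,0,0,0,0],[0,0,0,0,0],[0,0,0,0,0],[0,0,0,0,0],[0,0,0,0,0],[0,0,0,-1,0],[0,0,0,-4,0],[0,0,0,-8,0],[0,0,0,-12,0],[0,0,0,-15,0]]]'
```

```text
time: 54.15
tool_pos: [561.9, 445.4, 17.8]
tcp_rot: [-3.141, -0.001, 0.003]
contact_force: [-1.5, 0.5, 0.2]
grip_width: 49.4
finger_force: 0.0
time: 55.15
tool_pos: [561.8, 445.2, 170.2]
tcp_rot: [-3.14, -0.002, 0.003]
contact_force: [0.2, 1.0, -1.8]
grip_width: 33.4
finger_force: 30.0
```

```bash
python3 -m crank '[[[0,-0.2,1.5,0,0],[0,-0.6,4.5,0,0],[0,-1,8.5,0,-1],[0,-1.5,12.5,0,-2],[0,-2,16.5,0,-3],[0,-2.5,20.5,0,-4],[0,-3,24.5,0,-5],[0,-3.5,28.5,0,-6],[0,-4,32.5,0,-7],[0,-4.5,36.5,0,-7]]]'
python3 -m crank '[[[0,-0.9,3.9,0,0],[0,-1.9,7.9,0,0],[0,-2.8,11.9,0,0],[0,-3.8,15.9,0,0],[0,-4.8,19.8,0,0],[0,-5.7,23.8,0,0],[0,-6.7,27.8,0,0],[0,-7.6,31.5,0,0],[0,-8.5,34.7,0,0],[0,-9,36,0,0]]]'
cat > v.py <<'E'
from h import *
p,d,k=grab("wrist"); save("w15",p); h=cv2.cvtColor(p,cv2.COLOR_RGB2HSV); o=bot.get_obs()
b=((h[...,0]>17)&(h[...,0]<30)&(h[...,1]>170)); b[:180]=0;b[235:]=0;b[:,:270]=0;b[:,370:]=0
v,u=np.nonzero(b); print(u.min(),u.max(),v.min())
R=Ro.from_euler('xyz',o["tcp_rot"]).as_matrix(); print(o["tool_pos"],np.degrees(o["tcp_rot"]))
print("to well D",R.T@(np.array([530.7,-278.2,42])-o["tool_pos"]))
E
python3 -m crank '[[[0,0,0,0,0],[0,0,0,0,0],[0,0,0,0,0],[0,0,0,0,0],[0,0,0,0,0],[0,0,0,0,0],[0,0,0,0,0],[0,0,0,0,0],[0,0,0,0,0],[0,0,0,0,0]]]'; python3 v.py
```

```text
time: 56.15
tool_pos: [517.1, 78.4, 167.3]
tcp_rot: [3.141, -0.0, 0.126]
contact_force: [0.1, -0.1, -1.7]
grip_width: 33.3
finger_force: 30.0
time: 57.15
tool_pos: [472.6, -291.3, 167.1]
tcp_rot: [3.141, 0.0, 0.123]
contact_force: [-0.3, 0.0, -2.6]
grip_width: 33.4
finger_force: 30.0
time: 58.15
tool_pos: [473.4, -288.5, 166.9]
tcp_rot: [3.142, -0.0, 0.125]
contact_force: [0.1, 0.6, -1.6]
grip_width: 33.2
finger_force: 30.0
279 356 190
[ 473.40941583 -288.5038007   166.8978849 ] [1.79997368e+02 9.50499560e-04 7.17864445e+00]
to well D [ 58.13117351  -3.06954152 124.89677969]
```

```bash
python3 -m crank '[[[0,1,0,0,0],[0,2.5,-0.1,0,0],[0,4.3,-0.2,0,0],[0,5.5,-0.2,0,0],[0,6,-0.23,0,0],[0,6,-0.23,1,0],[0,6,-0.23,3,0],[0,6,-0.23,5.5,0],[0,6,-0.23,7.2,0],[0,6,-0.23,8,0]]]'
python3 -m crank '[[[0,0,0,0.8,0],[0,0,0,1.8,0],[0,0,0,2.8,0],[0,0,0,3.4,0],[0,0,0,3.7,0],[0,0,0,3.9,0],[0,0,0,4.1,0],[0,0,0,4.3,0],[0,0,0,4.5,0],[0,0,0,4.5,0]]]'
python3 - <<'E'
from h import *
p,d,k=grab("wrist"); h=cv2.cvtColor(p,cv2.COLOR_RGB2HSV); print(bot.get_obs()["contact_force"], bot.get_obs()["tool_pos"])
print(h[180:194,318,1].tolist(), h[224,266:286,1].tolist(), h[224,350:372,1].tolist())
E
```

```text
time: 59.2
tool_pos: [531.0, -278.0, 84.4]
tcp_rot: [-3.139, 0.003, 0.125]
contact_force: [0.1, -1.6, -1.9]
grip_width: 33.4
finger_force: 30.0
time: 60.2
tool_pos: [532.6, -278.6, 41.7]
tcp_rot: [-3.141, 0.0, 0.125]
contact_force: [0.1, 0.5, -2.1]
grip_width: 33.2
finger_force: 30.0
[-0.28847665  0.5503381  -1.66602911] [ 532.62499874 -278.64989398   41.86982295]
[141, 139, 138, 138, 136, 114, 19, 19, 25, 94, 183, 183, 200, 205] [132, 136, 133, 137, 143, 141, 141, 136, 134, 131, 130, 88, 17, 141, 182, 193, 209, 208, 182, 187] [182, 189, 181, 199, 182, 185, 195, 105, 30, 56, 126, 129, 134, 129, 132, 135, 135, 136, 134, 143, 144, 134]
```

Centred again (grey gap all round). Lower, release, rise.

```bash
python3 -m crank '[[[0,0,0,0.3,0],[0,0,0,0.6,0],[0,0,0,0.75,0],[0,0,0,0.75,0],[0.5,0,0,0.75,0],[0.5,0,0,0.75,0],[0.5,0,0,0.75,0],[0.5,0,0,0.75,0],[0.5,0,0,0.75,0],[0.5,0,0,0.75,0]]]'
python3 -m crank '[[[0.5,0,0,-1,0],[0.5,0,0,-3,0],[0.5,0,0,-6,0],[0.5,0,0,-9,0],[0.5,0,0,-12,0],[0.5,-3,0,-16,0],[0.5,-6.5,0,-19,0],[0.5,-10,0,-21,0],[0.5,-12,0,-22,0],[0.5,-12,0,-22,0]]]'; python3 wells.py w16
```

```text
time: 61.25
tool_pos: [532.7, -278.7, 34.5]
tcp_rot: [3.141, -0.0, 0.125]
contact_force: [0.4, 0.8, -0.1]
grip_width: 45.9
finger_force: 0.0
time: 62.25
tool_pos: [412.4, -294.6, 257.5]
tcp_rot: [3.138, -0.003, 0.123]
contact_force: [-0.0, 0.9, 1.0]
grip_width: 46.3
finger_force: 0.0
[231.9  94.3] [ 28.8 248.9] [ 482.4 -184.9   27.3]
[206.1  59.5] [44.5 50.5] [ 516.6 -154.    27.3]
[174.8  15.6] [ 27.4 315. ] [ 557.2 -118.7   27.3]
rod 156 [ 416.78300596 -197.32390596   87.95841983]
[ 413.37991951 -294.167225    256.11398726] [ 1.79855053e+02 -1.25435976e-01  7.09266539e+00]
```

View pics/w16.png

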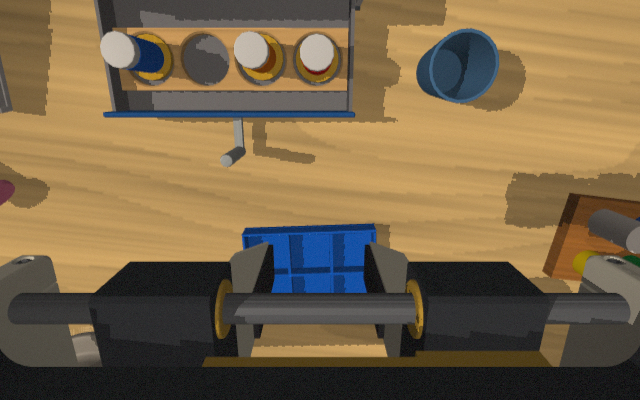

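Blue, orange and red stand upright in wells at (150,57), (258,57), (317,57). The rack is still out, its rod unchanged, and the cup is untouched. Handing in.

```bash
python3 -c "
from plant import bot
print(bot.close_job())"
```

```text
the job is handed in; nothing more can be done
None
```

I pulled the rack out to its stop, then stood the blue, orange and spare vials upright in separate wells (the green vial, vial0, was absent at this start), and handed the job in at about 62 s with the cup and tweezers left alone.

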